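# Latch the access hatch of a chromatography pump unit

### The job

One of the two grey pump units on the bench has its top hatch standing ajar. Push that hatch down until it is fully shut, then turn its red wing knob about a quarter turn clockwise (seen from above) until the white mark points straight at the front frame edge, so that the hidden tongue is behind the frame. Leave the wing knob of the other, already latched, unit as it is.

Things in the scene. Friction and masses are not known exactly. Their poses are not given: they have to be found in the camera images.
- pump_hatch (a joint): Light-grey hatch, 194 x 146 x 6 mm, in the top of a fixed dark-grey unit 260 deep, 190 wide, 100 high. 0 = shut, flush with the frame 100 mm above the bench (hard stop); grows as the free edge (towards the robot) rises. Hinged at its far edge, level with its upper face. Stiff hinge: stays where left; 2 to 5 N down near the free edge moves it.
- pump_wing (a joint): This hatch's red wing knob, grows clockwise seen from above. 0 = open, white mark parallel to the free edge, to the right; 1.57 = latched, mark square to the free edge, at the frame's green mark; stop 1.65. Starts 0 to 0.35; stays where left, about 0.1 N m. Its tongue, under the hatch, reaches 45 mm from the axis; it passes under the frame only with the hatch shut.
- pump_wing_grip (a point): Mid-wing point on the axis of that knob, 22 mm above the hatch face, 168 mm from the hinge, 28 mm from the free edge, on the hatch's middle line. Wing: upright plate 54 long, 12 thick, 9 to 35 mm above the hatch, on a boss 30 mm across; pinch its thickness. Axes turn with knob and hatch: x along the wing to its white-marked end, y across it, z out of the hatch.
- spare_wing (a joint): Wing knob of the other unit, which looks the same but is shut and latched: 1.57 at the start (values as for pump_wing), to be left so. The units stand side by side, 280 to 530 mm between centres; either may be on the left. Also about: a blue-capped glass bottle, a steel column lying before the units, a blue vial rack.

How it is judged:
On the way, in this order (a step that is already met when the one before it is completed fails the run):
1. the hatch is pushed shut with the tongue still drawn in (value of joint pump_hatch below 0.035 rad and value of joint pump_wing below 0.8 rad), for 0.2 s.
2. the wing knob is turned until the tongue is behind the frame edge (value of joint pump_wing above 1.25 rad and value of joint pump_hatch below 0.05 rad), for 0.2 s.
At the end, for the whole second after the job is handed in: The hatch is shut (within 0.05 rad of flush), its wing knob is turned to the latched position (joint above 1.25 rad, that is within about 18 degrees of square), and the other unit's wing knob is still latched (above 1.3 rad) (all of step 2 and value of joint spare_wing above 1.3 rad); the robot touches nothing.
It fails at once if the other unit's wing knob is turned away from latched (value of joint spare_wing below 1.3 rad).
It also fails if it takes over 42 s, if anything falls off the work surface, if the arm or the gripper's body presses on something with over 40 N, if the wrist force passes 120 N, or if a joint passes its speed limit or range.

### The arm

A 7-joint arm with a two-finger parallel gripper is mounted at the origin on the work surface. World frame = base frame: x ahead of the robot, y to its left, z up, the work surface at z = 0. Lengths are in m, angles in rad, forces in N, time in s.
With the tool pointing down it reaches from about 0.4 to 0.85 m from the base axis. Payload 10.4 kg.
Tool frame: the origin (TCP) lies at the centre of the arm's flange, where the gripper is bolted on; the fingertips stand 173 mm ahead of it and the grasp point (between the pads) lies 155 mm ahead of it; y points along the fingers, z is the direction in which the jaws open and shut, and the axes are right-handed (so a half turn about y gives the same grasp; the last joint's range is limited). The gripper opens to 85 mm and grips with 20 to 120 N. Pads are 22 mm wide; open, the fingers measure 114 mm over their backs; the gripper's body (76 mm by 85 mm) begins 54 mm behind the grasp point. The pads swing forward as they close: fully open they stand 13 mm farther back than shut.
Start: joints at [1.188, 0.332, -0.065, 1.46, 0.022, 1.35, -0.088], TCP at [0.22, -0.585, 0.405] pointing down, gripper open.
Joint ranges: [-2.6, 2.6], [-0.5, 2.12], [-1.47, 1.34], [0.16, 2.42], [-1.27, 4.41], [0.06, 2.06], [-2.6, 2.6]. Speed limits (rad/s): [2.22, 2.22, 2.79, 2.79, 3.14, 3.14, 3.14].

### API

Orientations are given as a unit quaternion [w, x, y, z].
In Python, from rig import * gives the robot as it stands.
- The arm moves only by the shell command python3 -m crank 'ROWS'. ROWS is JSON, a list of rows, each a list of 3 entries, a list of its own where there are three numbers: the shift along the tool's x, y, z in cm, then the turn, a rotation vector about the tool's x, y, z in rad, then the opening, from 0 (shut) to 1 (fully open). In form: [[[x, y, z], [wx, wy, wz], fingers], ...]. A call has 1 to 8 rows; each row shifts and turns the commanded pose from where the row before left it, along the tool's axes as they then stand; what a row does not reach is not made up. A row lasts 1/8 s, in which the tool goes at most 62.5 mm and 10.7 degrees, less where a joint would pass 70% of its speed; a pose out of reach is approached as far as the arm can. A call with a gripper value outside its range is refused whole. The fingers move at their own pace and stop on an object; the grip force is fixed at half the most. Time passes only in rows, so rows that do not move let the fingers close. It gives the time, the measured TCP pose, the force and the opening at its end, in the units of the state.
- state(): the state, without advancing time (a new reading comes with each control period).
- grab_frame(name): name is "scene" or "top"; returns the picture (420x560x3 uint8, red, green, blue); there is no depth.
- camera_params(name): a dict with "fx", "fy", "cx", "cy" (pixels), "k1" (the pictures are not rectified: a ray, as slopes to the right and down, at radius r is drawn at 1 + k1 r^2 times it, then the intrinsics apply), "position" and "rotation" of the camera in the world. Camera axes: x right, y down, z forward; pixel columns grow to the right and rows downward; lengths in m; the calibration is good to about 2 mm. A picture is of the moment at which its call begins. camera_params takes no time and is no camera call.
- job_done(): hands the job in, once; it reports no verdict.
Trained networks look in the newest picture that a camera, given by its name, has taken for a name from the list of things; names that differ only in an ending like _2 or _b are one class to them, and where a whole thing is asked for, a point or a joint stands for the part that bears it (a point fixed in the world has none). Each returns a list of dicts, best first, with "p" (0 to 1); they miss things now and then, are a little off and sometimes report something else, mostly with a low value. They report only what shows in the picture. A call takes as long as a camera call.
- boxes_of(query, camera): "extent" ([centre column, centre row, width, height] in pixels, round what is visible of it).
- regions_of(query, camera): "region" (420x560 bool, what is visible of it) and "extent" ([centre column, centre row, width, height] in pixels, round what is visible of it).
The state is a dict: "time_s": time; "joint_pos": joint angles; "joint_velocities": joint speeds; "tau": joint torques, N m; "position": TCP position; "tool_rot": TCP orientation; "ft_force": force on the tool from outside, world axes, zero at the start; "wrist_torque": the same for the moment, N m; "width": finger opening in m.
Only numpy, scipy, OpenCV 4.12 (cv2) and the standard library are available. Lean on these libraries where they do the work, as an engineer would, in place of code of your own. Each camera call takes 0.05 s, during which the arm holds its last target. There are 200 camera calls.

## Working session

There is one attempt and no reset: what is moved stays moved. The work goes in short steps, Python scripts to look and compute and a shell command to move; the robot and the scene stay as the last step left them, time stands still between calls to the robot, and variables do not carry over. Pictures are saved under pics/ and viewed, on a budget of 10 in all, crops included, one or two more only if the job needs it, and the job is handed in when it is done.

```bash
mkdir -p pics; python3 - <<'E'
from rig import *
import cv2
for n in("scene","top"):
    cv2.imwrite(f"pics/{n}0.png",cv2.cvtColor(grab_frame(n),cv2.COLOR_RGB2BGR)); print(n,camera_params(n))
    for q in("pump_hatch","pump_wing","spare_wing"):
        print(q,[(round(b["p"],2),[round(float(v),1) for v in b["extent"]]) for b in boxes_of(q,n)])
print(state())
E
```

```text
scene {'fx': 509.8076368416516, 'fy': 509.8076368416516, 'cx': 268.48868645906174, 'cy': 207.8385770995365, 'k1': -0.02448190623718822, 'position': array([ 1.13274207, -0.11892109,  0.97842554]), 'rotation': array([-0.20531339,  0.7571549 ,  0.59724783, -0.16690688])}
pump_hatch [(0.93, [384.4, 195.1, 82.1, 103.8]), (0.59, [384.6, 159.1, 26.0, 14.7])]
pump_wing [(0.77, [385.1, 159.8, 28.7, 16.7])]
spare_wing [(0.64, [163.7, 170.3, 13.6, 21.8])]
top {'fx': 417.69533358263277, 'fy': 417.69533358263277, 'cx': 279.4680891567985, 'cy': 203.99953262352795, 'k1': -0.06976227764975074, 'position': array([0.53984933, 0.0075079 , 0.88880126]), 'rotation': array([ 0.0451416 , -0.69624281,  0.7155659 , -0.03425812])}
pump_hatch [(0.81, [170.1, 188.7, 105.6, 99.3])]
pump_wing [(0.98, [158.2, 212.8, 32.7, 22.5])]
spare_wing [(0.57, [400.5, 271.3, 22.6, 30.4])]
{'time_s': 0.4, 'joint_pos': array([ 1.18841486,  0.33227665, -0.06469378,  1.46023577,  0.021616  ,
        1.34990758, -0.08851176]), 'joint_velocities': array([-4.80681102e-04, -1.69517196e-03, -8.03728329e-04,  8.06532314e-05,
        9.03983526e-04, -1.87003266e-04, -4.52328270e-04]), 'tau': array([-4.49727222e-04, -6.24554515e+01,  4.91174916e-02, -3.91374171e+01,
        1.65472319e-02,  3.63348845e-03, -3.44626062e-05]), 'position': array([ 0.22004277, -0.58496108,  0.40462472]), 'tool_rot': array([ 0.12650169, -0.12652674,  0.69574191, -0.69565186]), 'ft_force': array([-0.40966105, -0.09823145,  0.5545433 ]), 'wrist_torque': array([ 0.05668507, -0.04054144,  0.00641023]), 'width': 0.08549489048033748}
```

```bash
python3 - <<'E'
import cv2,numpy as np
a=cv2.imread("pics/top0.png")
cv2.imwrite("pics/top0b.png",cv2.resize(a,(784,588),interpolation=cv2.INTER_CUBIC))
E
```

```text
(no output)
```

View pics/top0b.png

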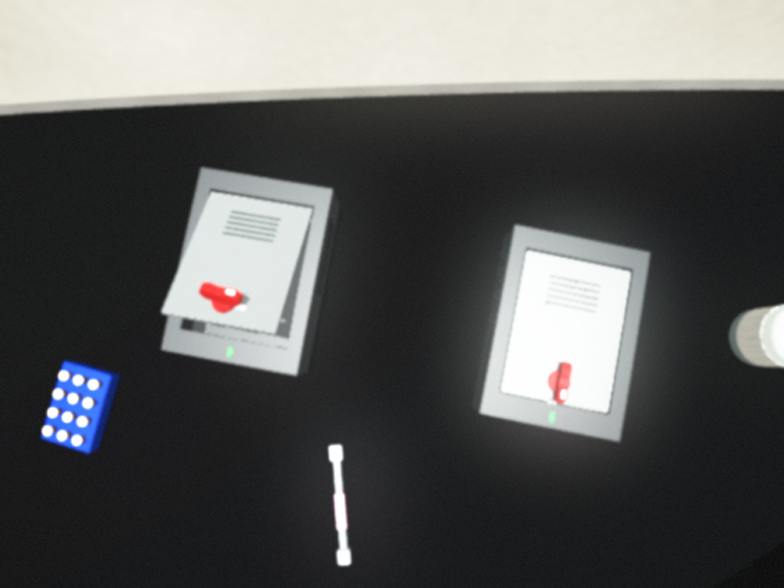

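View pics/scene0.png

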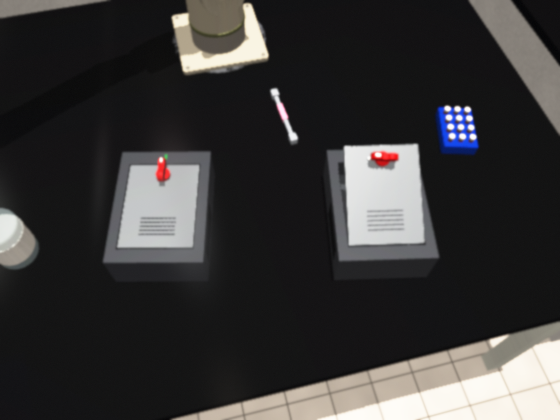

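The top view shows the ajar hatch on the left unit (knob at about 158,212 px, green mark at about 164,251) and the latched unit on the right (knob at about 400,271). Next: localise the frame.

```bash
cat > h.py <<'E'
from rig import *
import numpy as np,cv2
from scipy.spatial.transform import Rotation as R
def Q(q): return R.from_quat(np.r_[q[1:],q[0]])
def cam(n):
    c=camera_params(n);return c,Q(c["rotation"])
def ray(n,uv):
    c,r=cam(n);d=np.array([(uv[0]-c["cx"])/c["fx"],(uv[1]-c["cy"])/c["fy"]]);s=d.copy()
    for _ in range(20): s=d/(1+c["k1"]*(s@s))
    return c["position"],r.apply(np.r_[s,1])
def onz(n,uv,z):
    p,d=ray(n,uv);return p+d*(z-p[2])/d[2]
def proj(n,P):
    c,r=cam(n);v=r.inv().apply(np.atleast_2d(P)-c["position"]);s=v[:,:2]/v[:,2:]
    s=s*(1+c["k1"]*(s**2).sum(1,keepdims=True));return s*c["fx"]+[c["cx"],c["cy"]]
E
python3 - <<'E'
from h import *
P=[onz("top",np.array(u)/1.4,.1) for u in((202,168),(333,188),(298,375),(162,350),(229,352))]
print(np.round(P,4));
for i in range(4):print(np.linalg.norm(P[i]-P[(i+1)%4]).round(4))
d=(P[0]+P[1]-P[2]-P[3]);print("yaw",np.arctan2(d[1],d[0]), np.arctan2(*(P[0]-P[1])[:2]),np.arctan2(*(P[3]-P[2])[:2]), "c",sum(P[:4])/4)
Pg=onz("scene",(345,155),.1);print("scene chk",[onz("scene",u,.1).round(4) for u in((327,151),(332,262),(433,260))])
print(Q(state()["tool_rot"]).as_matrix().round(3))
E
```

```text
[[0.8036 0.2812 0.1   ]
 [0.7678 0.0958 0.1   ]
 [0.5118 0.1469 0.1   ]
 [0.5494 0.3339 0.1   ]
 [0.5447 0.2407 0.1   ]]
0.1888
0.261
0.1908
0.2596
yaw -0.20056106569493776 0.1910708990513934 0.19832526933522368 c [0.65813926 0.21445524 0.1       ]
scene chk [array([0.5157, 0.1497, 0.1   ]), array([0.7677, 0.0839, 0.1   ]), array([0.8086, 0.2706, 0.1   ])]
[[-0.936 -0.     0.352]
 [-0.352  0.    -0.936]
 [ 0.    -1.    -0.   ]]
```

```bash
python3 - <<'E'
from h import *
F=np.array([onz("top",np.array(u)/1.4,.1) for u in((514,226),(650,250),(620,440),(480,412))])
H=np.array([onz("top",np.array(u)/1.4,.1) for u in((525,249),(634,269),(610,413),(501,391))])
y=-.197;u=np.array([np.cos(y),np.sin(y)]);v=np.array([-u[1],u[0]])
d=F[0]+F[1]-F[2]-F[3];a=np.arctan2(d[1],d[0]);u2=np.array([np.cos(a),np.sin(a)])
c=F.mean(0)[:2];print("spare",c,a,(F[:,:2]-c)@u2,(H[:,:2]-c)@u2)
c=np.array([.6581,.2145])
# fit ajar hatch: wing centre and hatch corners
obs=[("top",(164/1.4,312/1.4),1,1),("top",(274/1.4,334/1.4),1,-1),("top",(211/1.4,191/1.4),0,1),("top",(313/1.4,207/1.4),0,-1),("scene",(345,148),1,-1),("scene",(419,146),1,1),("scene",(424,243),0,1),("scene",(348,245),0,-1)]
def pt(p,r,w,n):
    h,th,off=p;s=h-r*np.cos(th)-n*np.sin(th);z=.1+r*np.sin(th)+n*np.cos(th)
    return np.r_[c+u*s+v*(w+off),z]
def res(p): return np.concatenate([proj(k,pt(p,.194*e,.073*w,0))[0]-q for k,q,e,w in obs])
from scipy.optimize import least_squares
s=least_squares(res,[.1,.3,0],loss="soft_l1");print(s.x,res(s.x).round(1))
G=pt(s.x,.168,0,.022);print("grip",G,proj("top",G),proj("scene",G))
print("shut grip",pt([s.x[0],0,0],.168,0,.022))
E
```

```text
spare [ 0.56132344 -0.21659025] -0.2258751145526524 [ 0.12717667  0.13155937 -0.12957587 -0.12916017] [ 0.0985787   0.10098461 -0.09706296 -0.09652178]
[0.10004468 0.38572238 0.00197578] [-1.   0.6  1.5 -0.6 -0.4 -0.6 -0.7 -0.3 -2.1 -0.5 -2.7 -0.9  0.3 -0.1
  0.8  0.6]
grip [0.59583358 0.22894242 0.18358999] [[156.18678627 221.25983604]] [[381.87422307 149.42708441]]
shut grip [0.59145906 0.22780077 0.122     ]
```

```bash
python3 -m crank '[[[0,0,0],[0,-0.17,0],0],[[0,0,0],[0,-0.17,0],0],[[0,0,0],[0,-0.17,0],0],[[0,0,0],[0,-0.17,0],0],[[0,0,0],[0,-0.17,0],0],[[0,0,0],[0,-0.16,0],0]]'; python3 -m crank '[[[-5,0,1.3],[0,0,0],0],[[-5,0,1.3],[0,0,0],0],[[-5,0,1.3],[0,0,0],0],[[-5,0,1.3],[0,0,0],0],[[-5,0,1.3],[0,0,0],0],[[-5,0,1.3],[0,0,0],0],[[-5,0,1.3],[0,0,0],0],[[-5,0,1.3],[0,0,0],0]]'; python3 -c "
from h import *
s=state();print(s['joint_pos'].round(2));M=Q(s['tool_rot']);print(M.as_matrix().round(3))
print(M.inv().apply(np.array([.588,.1775,.405])-s['position'])*100)"
```

```text
time_s: 1.15
position: [0.22, -0.585, 0.4047]
tool_rot: [-0.449, 0.449, -0.546, 0.546]
ft_force: [-0.1, -0.2, -0.5]
width: -0.0002
time_s: 2.15
position: [0.4023, -0.2122, 0.405]
tool_rot: [-0.447, 0.447, -0.547, 0.548]
ft_force: [1.4, -1.1, 0.5]
width: -0.0002
[ 0.93 -0.02 -0.53  1.86 -0.01  1.3   0.2 ]
[[-0.2    0.001  0.98 ]
 [-0.98  -0.001 -0.2  ]
 [ 0.001 -1.     0.001]]
[-4.18906016e+01 -2.29193512e-02  1.04121999e+01]
```

```bash
python3 -m crank '[[[-5.2,0,1.3],[0,0,0],0],[[-5.2,0,1.3],[0,0,0],0],[[-5.2,0,1.3],[0,0,0],0],[[-5.2,0,1.3],[0,0,0],0],[[-5.2,0,1.3],[0,0,0],0],[[-5.2,0,1.3],[0,0,0],0],[[-5.2,0,1.3],[0,0,0],0],[[-5.2,0,1.3],[0,0,0],0]]'; python3 -m crank '[[[0,0,0],[0,0,0],0]]'; python3 -c "
from h import *
s=state();print(s['joint_pos'].round(2));M=Q(s['tool_rot']);print(M.as_matrix().round(3))
print(M.inv().apply(np.array([.588,.1775,.405])-s['position'])*100)
a=grab_frame('top')[90:300,60:340];b=grab_frame('scene')[90:300,250:530]
cv2.imwrite('pics/c1.png',cv2.resize(np.vstack([a,b])[:,:,::-1],None,fx=1.4,fy=1.4))"
```

```text
time_s: 3.15
position: [0.5876, 0.1743, 0.4047]
tool_rot: [-0.447, 0.447, -0.548, 0.548]
ft_force: [0.5, -0.8, 0.5]
width: 0.0003
time_s: 3.28
position: [0.5866, 0.1775, 0.404]
tool_rot: [0.449, -0.449, 0.547, -0.545]
ft_force: [-0.7, -0.3, -0.4]
width: -0.0002
[ 0.27  0.43 -0.84  1.46  0.31  1.39 -0.78]
[[-0.194 -0.001  0.981]
 [-0.981  0.003 -0.194]
 [-0.003 -1.    -0.002]]
[-0.02416979 -0.09950509  0.13412182]
```

View pics/c1.png

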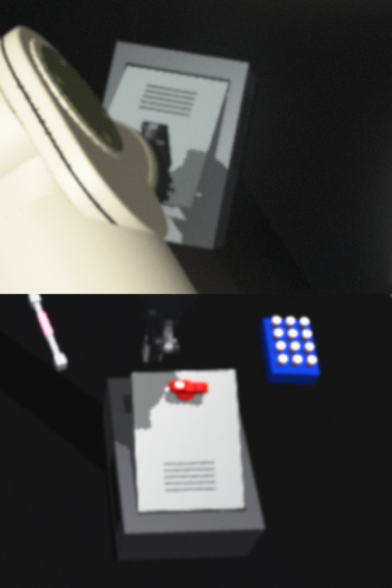

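```bash
python3 -m crank '[[[0,2,0],[0,0,0],0],[[0,2,0],[0,0,0],0],[[0,1,0],[0,0,0],0],[[0,1,0],[0,0,0],0],[[0,1,0],[0,0,0],0],[[0,1,0],[0,0,0],0]]';  python3 -m crank '[[[0,1,0],[0,0,0],0],[[0,1,0],[0,0,0],0],[[0,1,0],[0,0,0],0],[[0,0.8,0],[0,0,0],0]]'
```

```text
time_s: 4.12
position: [0.5868, 0.1732, 0.3244]
tool_rot: [-0.448, 0.447, -0.548, 0.548]
ft_force: [-1.2, 0.7, 2.0]
width: -0.0002
time_s: 4.62
position: [0.5867, 0.1731, 0.2859]
tool_rot: [0.447, -0.447, 0.548, -0.548]
ft_force: [-1.5, 0.1, 2.2]
width: -0.0
```

```bash
python3 -m crank '[[[0,0.6,0],[0,0,0],0],[[0,0.4,0],[0,0,0],0],[[0,0,0],[0,0,0],0]]';  python3 -m crank '[[[0,0.3,0],[0,0,0],0],[[0,0,0],[0,0,0],0]]'
```

```text
time_s: 5.0
position: [0.5869, 0.1729, 0.2764]
tool_rot: [-0.447, 0.447, -0.548, 0.548]
ft_force: [-0.0, -0.1, 0.5]
width: -0.0003
time_s: 5.25
position: [0.5869, 0.1729, 0.2737]
tool_rot: [-0.447, 0.447, -0.548, 0.548]
ft_force: [0.9, -0.9, -0.1]
width: -0.0001
```

```bash
python3 -m crank '[[[0,0.3,0],[0,0,0],0],[[0,0,0],[0,0,0],0]]';  python3 -c "
from h import *
b=grab_frame('scene')[90:300,250:530]
cv2.imwrite('pics/c2.png',cv2.resize(b[:,:,::-1],None,fx=2.5,fy=2.5))"
```

```text
time_s: 5.5
position: [0.5869, 0.1732, 0.2734]
tool_rot: [-0.447, 0.447, -0.547, 0.548]
ft_force: [-10.4, -5.6, 25.4]
width: 0.0001
```

View pics/c2.png

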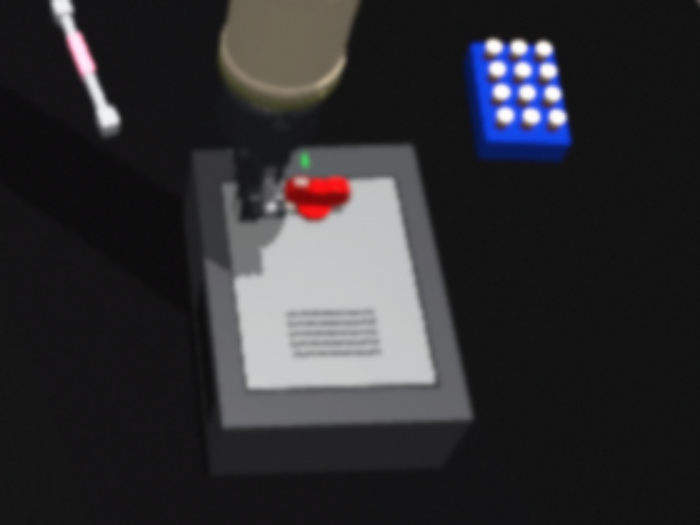

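The crop shows the hatch flush (hard stop, 25 N), with the wing at about (318,188) and the white mark to the right, nearly parallel to the edge. Lifting, then measuring the wing.

```bash
python3 -m crank '[[[0,-1,0],[0,0,0],0.4],[[0,-3,0],[0,0,0],0.4],[[0,-4,0],[0,0,0],0.4],[[0,0,0],[0,0,0],0.4]]';  python3 -c "
from h import *
y=-.197;u=np.r_[np.cos(y),np.sin(y),0];v=np.r_[-u[1],u[0],0];c=np.r_[.6581,.2145,0]
f=grab_frame('scene').astype(int)
m=(f[...,0]>110)&(f[...,1]<70)&(f[...,2]<70)
x0,y0=340,130;m[:,:x0]=0;m[:, 430:]=0;m[:y0]=0;m[200:]=0
ys,xs=np.nonzero(m);print(len(xs),xs.min(),xs.max(),ys.min(),ys.max())
e=f[140:190,355:410]
cv2.imwrite('pics/c3.png',cv2.resize(f[135:195,345:425].astype('uint8')[:,:,::-1],None,fx=8,fy=8,interpolation=cv2.INTER_CUBIC))
G=c-.0695*u
for th in(0,.15,.3):
  w=-v*np.cos(th)-u*np.sin(th); n=np.r_[-w[1],w[0],0]
  print(th,[tuple(((proj('scene',G+k*w+j*n+[0,0,.135])[0]-[345,135])*8).round()) for k in(.027,-.027) for j in (.006,-.006)])
s=state();print(s['position'],Q(s['tool_rot']).inv().apply(G-s['position'])*100,s['width'])
for r in regions_of('pump_wing','scene')[:2]:
  ys,xs=np.nonzero(r['region']);print(r['p'],r['extent'])
"
```

```text
time_s: 6.05
position: [0.5874, 0.1737, 0.3539]
tool_rot: [-0.449, 0.446, -0.547, 0.548]
ft_force: [-1.1, -0.6, -0.6]
width: 0.0343
292 364 388 161 177
0 [(np.float64(146.0), np.float64(237.0)), (np.float64(140.0), np.float64(199.0)), (np.float64(358.0), np.float64(230.0)), (np.float64(351.0), np.float64(192.0))]
0.15 [(np.float64(142.0), np.float64(224.0)), (np.float64(143.0), np.float64(186.0)), (np.float64(356.0), np.float64(243.0)), (np.float64(356.0), np.float64(205.0))]
0.3 [(np.float64(140.0), np.float64(211.0)), (np.float64(148.0), np.float64(174.0)), (np.float64(351.0), np.float64(255.0)), (np.float64(358.0), np.float64(218.0))]
[0.58702978 0.17324314 0.35194135] [-5.40307593 35.19685936 -0.89225306] 0.03402287422031076
0.62 [379.0, 169.4, 22.0, 17.6]
```

View pics/c3.png

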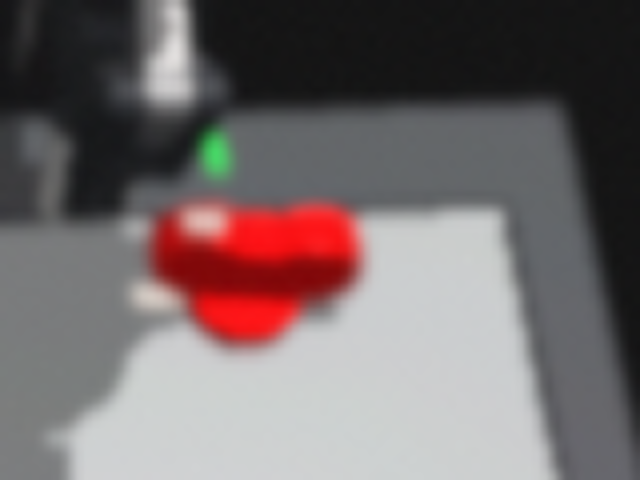

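Wing at (255,225) in the crop, within about 1 mm of the prediction and at an angle of about 0. Going in to pinch it.

```bash
python3 -m crank '[[[-2.7,0,-0.5],[0,0,0],0.4],[[-2.7,0,-0.4],[0,0,0],0.4],[[0,0,0],[0,0,0],0.4],[[0,2.5,0],[0,0,0],0.4],[[0,2.5,0],[0,0,0],0.4],[[0,1.8,0],[0,0,0],0.4],[[0,0,0],[0,0,0],0.4]]'; python3 -m crank '[[[0,0,0],[0,0,0],0],[[0,0,0],[0,0,0],0],[[0,0,0],[0,0,0],0],[[0,0,0],[0,0,0],0]]'; python3 -c "
from h import *
s=state();y=-.197;u=np.r_[np.cos(y),np.sin(y),0];G=np.r_[.6581,.2145,0]-.0695*u
print(s['joint_pos'].round(2),Q(s['tool_rot']).as_matrix().round(3),Q(s['tool_rot']).inv().apply(G-s['position'])*100)"
```

```text
time_s: 7.02
position: [0.5889, 0.227, 0.282]
tool_rot: [-0.447, 0.448, -0.548, 0.548]
ft_force: [0.3, 0.2, 1.1]
width: 0.0343
time_s: 7.52
position: [0.591, 0.2267, 0.2834]
tool_rot: [-0.449, 0.445, -0.547, 0.549]
ft_force: [14.0, 1.1, -3.5]
width: 0.0108
[ 0.15  0.56 -0.79  1.55  0.42  1.2  -0.93] [[-0.202  0.006  0.979]
 [-0.979  0.001 -0.202]
 [-0.002 -1.     0.006]] [-0.04385977 28.34111907 -0.29452056]
```

```bash
python3 -m crank '[[[0,0,0.2],[0,0.1,0],0],[[0,0,0],[0,0.14,0],0],[[0,0,0],[0,0.14,0],0],[[0,0,0],[0,0.14,0],0],[[0,0,0],[0,0,0],0]]'; python3 -c "
from h import *
s=state();y=-.197;u=np.r_[np.cos(y),np.sin(y),0];G=np.r_[.6581,.2145,0]-.0695*u
M=Q(s['tool_rot']).as_matrix()
print(s['joint_pos'].round(2),M[:,1].round(3),np.arctan2(M[1,2],M[0,2]),Q(s['tool_rot']).inv().apply(G-s['position'])*100)"
```

```text
time_s: 8.15
position: [0.5908, 0.2277, 0.2832]
tool_rot: [0.292, -0.291, 0.644, -0.644]
ft_force: [0.0, 0.8, 5.4]
width: 0.011
[ 0.08  0.54 -0.7   1.55  0.36  1.19 -1.4 ] [ 0.001  0.    -1.   ] -0.7200746154815801 [ 0.04891352 28.32023174 -0.09869484]
```

```bash
python3 -m crank '[[[0,0,0],[0,0.15,0],0],[[0,0,0],[0,0.15,0],0],[[0,0,0],[0,0.15,0],0],[[0,0,0],[0,0.15,0],0],[[0,0,0],[0,0.15,0],0],[[0,0,0],[0,0.15,0],0],[[0,0,0],[0,0.15,0],0],[[0,0,0],[0,0,0],0]]'; python3 -c "
from h import *
s=state();y=-.197;u=np.r_[np.cos(y),np.sin(y),0];G=np.r_[.6581,.2145,0]-.0695*u
M=Q(s['tool_rot']).as_matrix()
print(s['joint_pos'].round(2),s['wrist_torque'],np.arctan2(M[1,2],M[0,2]),Q(s['tool_rot']).inv().apply(G-s['position'])*100)"
```

```text
time_s: 9.15
position: [0.59, 0.2299, 0.2832]
tool_rot: [-0.069, 0.069, 0.705, -0.702]
ft_force: [-0.9, 8.9, 3.1]
width: 0.0105
[-0.06  0.49 -0.51  1.56  0.25  1.16 -2.38] [ 2.02903938  0.18040123 -0.0501923 ] -1.7668128476391882 [-0.03260293 28.3194734   0.29237084]
```

```bash
python3 -m crank '[[[0,0,0],[0,0,0],0.4],[[0,0,0],[0,0,0],0.4],[[0,-2,0],[0,0,0],0.4],[[0,-4,0],[0,0,0],0.4],[[0,-5,0],[0,0,0],0.4],[[3,-3,0],[0,0,0],0.4],[[4,0,0],[0,0,0],0.4],[[0,0,0],[0,0,0],0.4]]'; python3 -c "
from h import *
f=grab_frame('scene')
cv2.imwrite('pics/c4.png',cv2.resize(f[120:300,80:470][:,:,::-1],None,fx=2,fy=2,interpolation=cv2.INTER_CUBIC))
y=-.197;u=np.r_[np.cos(y),np.sin(y),0];c=np.r_[.6581,.2145,0]-.0695*u
print([(proj('scene',c-k*u+[0,0,.135])[0]-[80,120])*2 for k in (.027,-.027)], state()['position'])"
```

```text
time_s: 10.15
position: [0.5197, 0.2427, 0.4251]
tool_rot: [-0.069, 0.07, 0.704, -0.704]
ft_force: [-0.0, -0.2, 0.2]
width: 0.0343
[array([588.44724161,  62.27410075]), array([596.11812214, 105.50125703])] [0.52125029 0.24162282 0.4245651 ]
```

View pics/c4.png

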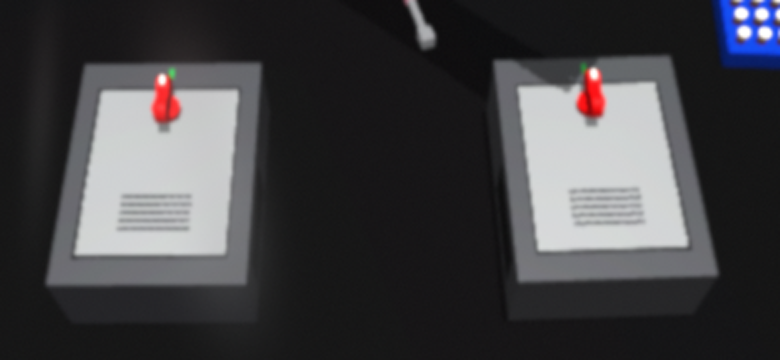

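The hatch is flush and the knob has turned (mark at 594,72), but predicted mark position differs by a few pixels. I'll quantify against the spare knob, whose angle is known.

```bash
python3 -c "
from h import *
f=grab_frame('scene');t=grab_frame('top')
def up(a,x,y,w=40,h=40): return cv2.resize(a[y:y+h,x:x+w][:,:,::-1],(390,390),interpolation=cv2.INTER_CUBIC)
cv2.imwrite('pics/c5.png',np.hstack([up(f,356,145),up(f,142,147)]))
def show(n,c,y,x0,y0):
  u=np.r_[np.cos(y),np.sin(y),0];v=np.r_[-u[1],u[0],0];G=np.r_[c,0]-.0695*u
  for th in(1.25,1.4,1.57):
    w=-v*np.cos(th)-u*np.sin(th)
    print(n,th,[((proj('scene',G+k*w+[0,0,.135])[0]-[x0,y0])*390/40).round() for k in (.023,-.027)],'green',((proj('scene',np.r_[c,.1]-.1163*u)[0]-[x0,y0])*390/40).round())
show('pump',[.6581,.2145],-.197,356,145);show('spare',[.5613,-.2166],-.226,142,147)"
```

```text
pump 1.25 [array([147.,  81.]), array([255., 264.])] green [138.  84.]
pump 1.4 [array([162.,  77.]), array([237., 268.])] green [138.  84.]
pump 1.57 [array([180.,  75.]), array([215., 271.])] green [138.  84.]
spare 1.25 [array([148.,  90.]), array([201., 276.])] green [224.  93.]
spare 1.4 [array([165.,  87.]), array([181., 280.])] green [224.  93.]
spare 1.57 [array([183.,  85.]), array([159., 282.])] green [224.  93.]
```

View pics/c5.png

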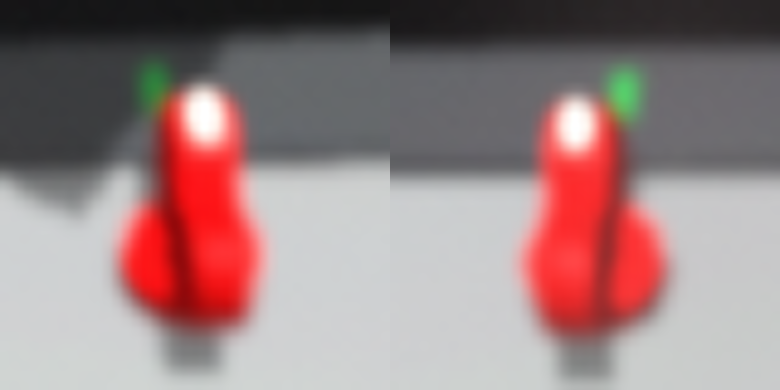

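```bash
python3 -c "
from rig import *
s=state();print(s['time_s'],s['ft_force']);print(job_done())"
```

```text
10.3 [ 0.35589665 -0.44001759  0.2142627 ]
the job is handed in; nothing more can be done
None
```

I shut the ajar hatch on the left unit and turned its wing knob about a quarter turn clockwise to latched, then handed the job in at about 10 s. I never touched the other unit.

- **Hatch:** I pushed it down with closed fingertips until it met the hard stop, where the force rose to about 25 N. It looks flush with the frame in the last picture.
- **Wing knob:** I pinched the wing and turned it 1.57 rad about its axis. In the final scene crop its angle comes out at about 1.6 rad, possibly close to the 1.65 stop, so well past the 1.25 needed.
- **Spare knob:** in the same crop it reads about 1.53 rad, still latched.
- **Robot:** the gripper was raised clear of everything, with no force on the wrist at hand-in.

**Disagreement:** the white mark appeared 2–4 pixels from where I predicted it. Comparing it with the spare knob, I put this down to about 0.05 rad of extra turn and a few millimetres of position error, and made no correction.

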